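# Pack a pipe-fitting kit tray

### The job

Pack the kit tray with the loose grey pipe fittings: lay the right-angle elbow flat in the square pan and the tee flat in the oblong pan, set the end cap upright in the round dish, and slip the straight coupling down over the upright post until it stands on the foot. Leave the two fittings that do not belong to the kit, the shallow 45 degree elbow and the four-way cross, where they lie on the bench.

Things in the scene. Friction and masses are not known exactly. Their poses are not given: they have to be found in the camera images.
- elbow90: Grey plastic pipe fitting lying flat, sockets 38 mm outside diameter, 38 mm high. The right-angle elbow. Origin on the underside below the crossing of the socket axes. Sockets along +x and +y, each ending 34 mm from the origin; outer corner a ball of 19 mm radius. Grip along y at x = 0, 53 mm wide (y -19 to +34), or likewise along x at y = 0. About 50 g.
- elbow45: Look-alike, stays. Grey plastic pipe fitting lying flat, sockets 38 mm outside diameter, 38 mm high. The shallow 45 degree elbow, an open bend. Origin on the underside below the crossing of the socket axes. One socket along +x, the other 135 degrees from it towards +y, each ending 34 mm from the origin.
- tee: Grey plastic pipe fitting lying flat, sockets 38 mm outside diameter, 38 mm high. The tee, three sockets. Origin on the underside below the crossing of the socket axes. Straight run along x, 84 mm long (x -42 to +42); branch along +y ends 36 mm from the origin. Grip along y at x = 0: 55 mm wide (y -19 to +36). About 70 g.
- cross: Look-alike, stays. Grey plastic pipe fitting lying flat, sockets 38 mm outside diameter, 38 mm high. The four-way cross. Origin on the underside below the crossing of the socket axes. Four sockets along +x, -x, +y, -y, each ending 42 mm from the origin.
- coupling: Grey plastic pipe coupling: a plain tube open at both ends, standing upright, 40 mm outside diameter, 32 mm bore, 46 mm high. Origin at the centre of its lower end, z up. About 40 g.
- cap: Grey plastic pipe end cap: a squat, ribbed, closed plug standing upright, 43 mm over the ribs, 30 mm high; side upright for 22 mm, top chamfered. Origin at the centre of its underside, z up. About 40 g.
- square_pan: Square aluminium pan for the right-angle elbow: outside 90 x 90 mm, inside 84 x 84 mm; rim 10 mm, inner floor 3 mm above its underside. Origin at the centre of the underside, x and y along its sides. Fixed on the dark steel kit tray (3 mm plate on the bench; turned up to 15 degrees; its four seats change places).
- oblong_pan: Oblong aluminium pan for the tee: outside 90 (x) by 132 mm (y), inside 84 x 126 mm; rim 10 mm, inner floor 3 mm above its underside. Origin at the centre of the underside. Fixed on the dark steel kit tray (3 mm plate on the bench; turned up to 15 degrees; its four seats change places).
- round_dish: Round aluminium dish for the end cap: outside diameter 88 mm, inside 82 mm; rim 10 mm, inner floor 3 mm above its underside. Origin at the centre of the underside. Fixed on the dark steel kit tray (3 mm plate on the bench; turned up to 15 degrees; its four seats change places).
- post: Upright steel post for the coupling: post 14 mm in diameter, tapered top 34 mm above the underside of its round aluminium foot, which is 72 mm in diameter and 4 mm thick. Origin at the centre of the foot's underside, z up. Fixed on the dark steel kit tray (3 mm plate on the bench; turned up to 15 degrees; its four seats change places).
There are look-alikes about, which are no part of the job. Leave any orange or pink look-alike of the post alone.

How it is judged:
By the outcome, as a careful person would: the job done as asked, in the order asked, and still so for the second after the job is handed in, with the robot touching nothing.
It also fails if it takes over 112 s, if anything falls off the work surface, if the arm or the gripper's body presses on something with over 40 N, if the wrist force passes 120 N, or if a joint passes its speed limit or range.

### The arm

A 6-joint arm with a two-finger parallel gripper is mounted at the origin on the work surface. World frame = base frame: x ahead of the robot, y to its left, z up, the work surface at z = 0. Lengths are in m, angles in rad, forces in N, time in s.
With the tool pointing down it reaches from about 0.35 to 0.775 m from the base axis. Payload 7.3 kg.
Tool frame: the origin (TCP) lies midway between the tips of the shut fingers; the grasp point (between the pads) lies 19 mm behind it (robot.grip_depth is the z of the grasp point in the tool frame, in m); z points along the fingers, y is the line along which they close (so a half turn about z gives the same grasp; the last joint's range is limited). The gripper opens to 92 mm and grips with 3 to 60 N. Pads are 19 mm wide; open, the fingers measure 130 mm over their backs; the gripper's body (75 mm by 190 mm) begins 47 mm behind the grasp point.
Start: joints at [1.202, 0.342, 1.524, -0, 1.275, -0.146], TCP at [0.116, 0.512, 0.227] pointing down, gripper open.
Joint ranges: [-2.53, 2.53], [-0.77, 2.02], [0.04, 2.7], [-1, 4.14], [0.28, 2.66], [-3.11, 3.11]. Speed limits (rad/s): [2.57, 2.57, 3.14, 3.14, 3.14, 3.14].

### API

Orientations are given as [roll, pitch, yaw] about the fixed x, y, z axes, in that order (R = Rz(yaw) Ry(pitch) Rx(roll)).
In Python, from cell import robot, viewer gives the robot as it stands.
- The arm moves only by the tool step_arm, never from a script. Its argument "increments" is a list of rows, each an object with "delta_pos": the shift along the tool's x, y, z in cm, a list of three; "dr": the turn, a rotation vector about the tool's x, y, z in degrees, a list of three; "fingers": the closure, from -1 (fully open) to 1 (shut), so that 0 is half open. In form: [{"delta_pos": [tx, ty, tz], "dr": [wx, wy, wz], "fingers": fingers}, ...]. A call has exactly 5 rows; each row is the pose to reach, as a shift and turn from the pose commanded when the call began, along the tool's axes at that moment; what a row does not reach only later rows make up. A row lasts 1/8 s, in which the tool goes at most 62.5 mm and 10.7 degrees, less where a joint would pass 70% of its speed; a pose out of reach is approached as far as the arm can. A call with a gripper value outside its range is refused whole. The fingers move at their own pace and stop on an object; "newtons" is the grip in N (left out, the last holds). Time passes only in rows, so rows that repeat a pose let the fingers close, or fill a call up. It gives the time, the measured TCP pose, the force, the opening and the grip force at its end, in the units of the state.
- robot.observe(): the state, without advancing time (a new reading comes with each control period).
- viewer.read_camera(name): name is "scene" or "side" or "wrist"; returns the picture (420x560x3 uint8, red, green, blue); there is no depth.
- viewer.camera_params(name): a dict with "K" (3x3 intrinsics, pixels), "k1" (the pictures are not rectified: a ray, as slopes to the right and down, at radius r is drawn at 1 + k1 r^2 times it, then the intrinsics apply), "T" (4x4, takes a point from camera to world coordinates). Camera axes: x right, y down, z forward; pixel columns grow to the right and rows downward; lengths in m; the calibration is good to about 2 mm. A picture is of the moment at which its call begins: read the wrist's pose just before it. camera_params takes no time and is no camera call; for the wrist camera it gives the pose at the moment of the call.
- robot.hand_in(): hands the job in; it is judged then, once.
The state is a dict: "time": time; "qpos": joint angles; "qvel": joint speeds; "joint_efforts": joint torques, N m; "tool_pos": TCP position; "tool_rot": TCP orientation; "contact_force": force on the tool from outside, world axes, zero at the start; "torque": the same for the moment, N m; "opening": finger opening in m; "grip_force": force on a finger pad.
Only numpy, scipy, OpenCV 4.12 (cv2) and the standard library are available. Lean on these libraries where they do the work, as an engineer would, in place of code of your own. Each camera call takes 0.05 s, during which the arm holds its last target. There are 200 camera calls.

## Working session

There is one attempt and no reset: what is moved stays moved. The work goes in short steps, Python scripts to look and compute and a tool call to move; the robot and the scene stay as the last step left them, time stands still between calls to the robot, and variables do not carry over. Pictures are saved under pics/ and viewed, at most 14 in all, crops included, and the job is handed in when it is done.

Besides the shell and the picture viewer there is one more tool, called after "Emit:" in YAML: its name, and indented under it one key for each argument. step_arm: Moves the arm, as the interface text tells. Its arguments: {"type":"object","properties":{"increments":{"type":"array"},"newtons":{"type":"number"}},"required":["increments"]}

```bash
ls; mkdir -p pics; python3 - <<'E'
from cell import robot, viewer
import cv2,numpy as np
for n in("scene","side"):
    im=viewer.read_camera(n); cv2.imwrite(f"pics/{n}0.png",im[:,:,::-1]); p=viewer.camera_params(n); print(n,p)
print(robot.observe(), robot.grip_depth)
E
```

```text
pics
scene {'K': array([[411.40316862,   0.        , 273.34068438],
       [  0.        , 411.40316862, 208.43463946],
       [  0.        ,   0.        ,   1.        ]]), 'k1': -0.05831656448422803, 'T': array([[-0.37362193,  0.76187876, -0.52910056,  0.92941038],
       [ 0.92741416,  0.31764406, -0.19749743,  0.15002894],
       [ 0.01759655, -0.56448472, -0.82525594,  0.7300957 ],
       [ 0.        ,  0.        ,  0.        ,  1.        ]])}
side {'K': array([[450.02186158,   0.        , 281.25738665],
       [  0.        , 450.02186158, 217.89545443],
       [  0.        ,   0.        ,   1.        ]]), 'k1': -0.13155466733197202, 'T': array([[-0.99535113, -0.05800177,  0.07688907,  0.38795829],
       [-0.09494515,  0.72496591, -0.68220953,  0.77296887],
       [-0.0161726 , -0.68633827, -0.72710262,  0.84820248],
       [ 0.        ,  0.        ,  0.        ,  1.        ]])}
{'time': 0.1, 'qpos': array([ 1.20199979e+00,  3.42666923e-01,  1.52489805e+00, -3.54685702e-05,
        1.27541519e+00, -1.46049116e-01]), 'qvel': array([-0.00010405, -0.00211919, -0.00200438, -0.00046278,  0.00131361,
        0.00364886]), 'joint_efforts': array([ 2.76126826e-03, -4.32007313e+01, -2.44695872e+01,  7.19485036e-02,
        5.26927260e-02, -3.31880392e-05]), 'tool_pos': array([0.1158611 , 0.51168802, 0.22611545]), 'tool_rot': array([-3.14021499e+00, -1.68366945e-04,  2.91885546e+00]), 'contact_force': array([-0.46914009, -0.69721849,  0.37050735]), 'torque': array([-0.00582025, -0.01525574, -0.02538865]), 'grip_force': 0.0, 'opening': 0.09174833876912226} -0.0188
```

View pics/scene0.png

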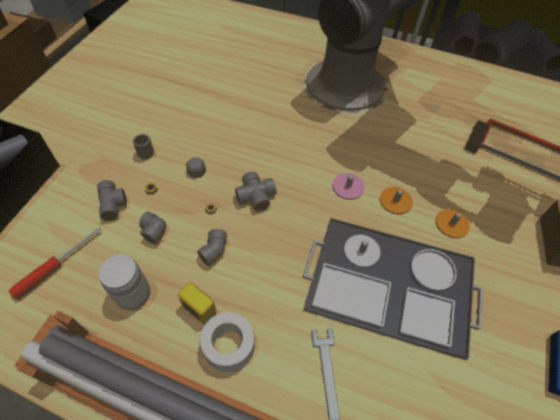

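View pics/side0.png

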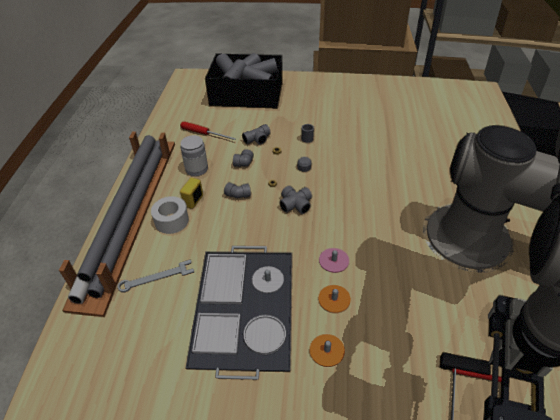

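The two views show the coupling at scene (143,146), cap (195,167), tee (110,200) and cross (256,190). The elbow candidates are at (152,227) and (212,246). In the tray are the post (362,247), dish (433,268), oblong pan (352,295) and square pan (428,317). The pink and orange posts are decoys. Next I'll take rough positions and an enlarged crop to tell the elbows apart.

```bash
cat > h.py <<'E'
import numpy as np,cv2
def pp(n):
    from cell import viewer
    return viewer.camera_params(n)
def ray(p,uv):
    K=p['K'];d=np.array([p['k1'],0,0,0,0.])
    # model: distorted = s*(1+k1 r^2)
    xy=cv2.undistortPoints(np.array(uv,float).reshape(-1,1,2),K,d)[:,0]
    v=np.c_[xy,np.ones(len(xy))]@p['T'][:3,:3].T
    return p['T'][:3,3],v
def plane(p,uv,z):
    o,v=ray(p,uv); return o+v*((z-o[2])/v[:,2])[:,None]
def proj(p,X):
    T=np.linalg.inv(p['T']);X=np.atleast_2d(X)@T[:3,:3].T+T[:3,3]
    return cv2.projectPoints(X.reshape(-1,1,3),np.zeros(3),np.zeros(3),p['K'],np.array([p['k1'],0,0,0,0.]))[0][:,0]
E
python3 - <<'E'
from h import *
np.set_printoptions(precision=4,suppress=True)
S,D=pp('scene'),pp('side')
obs=dict(coupling=((143,146),(307,133)),cap=((195,167),(304,164)),tee=((110,200),(256,136)),eA=((152,227),(243,158)),eB=((212,246),(238,190)),cross=((256,190),(296,200)))
for k,(a,b) in obs.items(): print(k,plane(S,[a],.019),plane(D,[b],.019))
t=dict(post=((362,249),(268,280)),dish=((433,269),(265,334)),obl=((352,295),(223,279)),sq=((428,317),(217,334)))
for k,(a,b) in t.items(): print(k,plane(S,[a],.01),plane(D,[b],.01))
a=cv2.imread('pics/scene0.png')[165:275,90:250];b=cv2.imread('pics/side0.png')[110:210,220:320]
cv2.imwrite('pics/crop.png',np.hstack([cv2.resize(a,(480,330),interpolation=2),cv2.resize(b,(320,330),interpolation=2)]))
E
```

```text
coupling [[ 0.4267 -0.3676  0.019 ]] [[ 0.4305 -0.3714  0.019 ]]
cap [[ 0.4366 -0.2247  0.019 ]] [[ 0.4309 -0.2213  0.019 ]]
tee [[ 0.587  -0.3489  0.019 ]] [[ 0.5862 -0.3444  0.019 ]]
eA [[ 0.6106 -0.2305  0.019 ]] [[ 0.6097 -0.2352  0.019 ]]
eB [[ 0.6031 -0.0982  0.019 ]] [[ 0.6021 -0.0989  0.019 ]]
cross [[ 0.4432 -0.0727  0.019 ]] [[ 0.4431 -0.0726  0.019 ]]
post [[0.4907 0.1783 0.01  ]] [[0.4882 0.1822 0.01  ]]
dish [[0.4807 0.3203 0.01  ]] [[0.4788 0.3192 0.01  ]]
obl [[0.5929 0.1866 0.01  ]] [[0.5911 0.1884 0.01  ]]
sq [[0.582  0.3287 0.01  ]] [[0.5786 0.3286 0.01  ]]
```

View pics/crop.png

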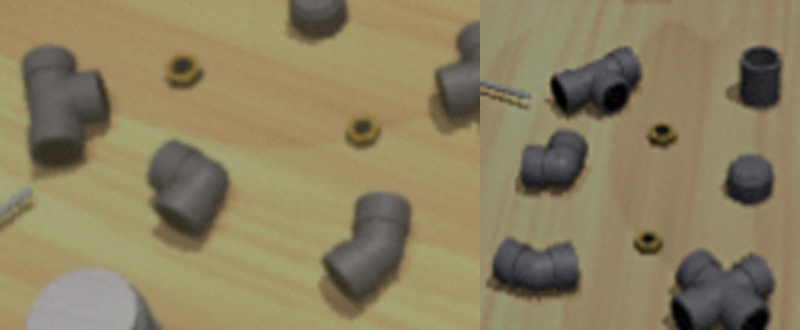

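In the crop, eA (scene (152,227)) bends at a right angle, so it is the elbow90. eB (212,246) is the open 135° bend, the elbow45, and it stays. I'll move over the fittings for a wrist view.

```bash
cat >> h.py <<'E'
from scipy.spatial.transform import Rotation as Ro
def go(*wps):
    """wps: (x,y,z,yaw) ; prints successive tool-frame deltas, tool down"""
    from cell import robot
    s=robot.observe();p=s['tool_pos'];R=Ro.from_euler('xyz',s['tool_rot'])
    print('t',round(s['time'],2),'at',p.round(4),'rot',s['tool_rot'].round(4),'q',s['qpos'].round(2))
    for w in wps:
        R2=Ro.from_euler('xyz',[np.pi,0,w[3]])
        print(w,'cm',(R.inv().apply(np.array(w[:3])-p)*100).round(2),'dr',np.degrees((R.inv()*R2).as_rotvec()).round(2),'q6~',round(np.arctan2(w[1],w[0])+np.pi/2-w[3],2))
        p=np.array(w[:3]);R=R2
E
python3 - <<'E'
from h import *
print(pp('wrist'))
go((.42,.28,.26,2.15),(.5,0,.27,1.5),(.54,-.27,.29,1.1))
E
```

```text
{'K': array([[323.46362801,   0.        , 285.95813593],
       [  0.        , 323.46362801, 211.95287714],
       [  0.        ,   0.        ,   1.        ]]), 'k1': 0.022573048749592206, 'T': array([[ 0.22157526,  0.92907409,  0.29618532,  0.03613836],
       [ 0.97513916, -0.21022463, -0.07006582,  0.52986628],
       [-0.00283088,  0.30434676, -0.9525571 ,  0.38400058],
       [ 0.        ,  0.        ,  0.        ,  1.        ]])}
t 0.1 at [0.1159 0.5117 0.2261] rot [-3.1402e+00 -2.0000e-04  2.9189e+00] q [ 1.2   0.34  1.52 -0.    1.28 -0.15]
(0.42, 0.28, 0.26, 2.15) cm [-34.78 -15.88  -3.37] dr [-8.000e-02  2.000e-02  4.405e+01] q6~ 0.01
(0.5, 0, 0.27, 1.5) cm [-27.81  -8.63  -1.  ] dr [ 0.   -0.   37.24] q6~ 0.07
(0.54, -0.27, 0.29, 1.1) cm [-26.65   5.9   -2.  ] dr [ 0.   -0.   22.92] q6~ 0.01
```

Emit:
step_arm:
  increments:
    - {"delta_pos": [-34.8, -15.9, -8], "dr": [0, 0, 44], "fingers": -1}
    - {"delta_pos": [-34.8, -15.9, -8], "dr": [0, 0, 44], "fingers": -1}
    - {"delta_pos": [-34.8, -15.9, -8], "dr": [0, 0, 44], "fingers": -1}
    - {"delta_pos": [-34.8, -15.9, -8], "dr": [0, 0, 44], "fingers": -1}
    - {"delta_pos": [-34.8, -15.9, -8], "dr": [0, 0, 44], "fingers": -1}

```text
time: 0.72
tool_pos: [0.3604, 0.3251, 0.2909]
tool_rot: [-3.141, -0.0, 2.148]
contact_force: [0.6, 1.2, -0.7]
opening: 0.0917
grip_force: 0.0
```

```bash
python3 - <<'E'
from h import *
go((.47,.22,.33,1.95))
E
```

```text
t 0.72 at [0.3604 0.3251 0.2909] rot [-3.1414e+00 -1.0000e-04  2.1485e+00] q [ 0.58  0.22  1.51  0.    1.41 -0.  ]
(0.47, 0.22, 0.33, 1.95) cm [-14.79   3.44  -3.91] dr [-1.000e-02 -1.000e-02  1.137e+01] q6~ 0.06
```

Emit:
step_arm:
  increments:
    - {"delta_pos": [-14.8, 3.4, -3.9], "dr": [0, 0, 11.4], "fingers": -1}
    - {"delta_pos": [-14.8, 3.4, -3.9], "dr": [0, 0, 11.4], "fingers": -1}
    - {"delta_pos": [-14.8, 3.4, -3.9], "dr": [0, 0, 11.4], "fingers": -1}
    - {"delta_pos": [-14.8, 3.4, -3.9], "dr": [0, 0, 11.4], "fingers": -1}
    - {"delta_pos": [-14.8, 3.4, -3.9], "dr": [0, 0, 11.4], "fingers": -1}

```text
time: 1.35
tool_pos: [0.4681, 0.2218, 0.3291]
tool_rot: [-3.14, -0.001, 1.952]
contact_force: [-0.1, 0.1, -0.7]
opening: 0.0917
grip_force: 0.0
```

```bash
python3 - <<'E'
from h import *
from cell import viewer
import pickle
p=pp('wrist'); im=viewer.read_camera('wrist')
cv2.imwrite('pics/w1.png',im[:,:,::-1]); pickle.dump(p,open('w1.pkl','wb'))
go((.5,0,.3,1.5),(.54,-.27,.3,1.1))
E
```

```text
t 1.4 at [0.4679 0.2221 0.3292] rot [-3.1405e+00 -5.0000e-04  1.9529e+00] q [ 0.29  0.27  1.34  0.    1.53 -0.09]
(0.5, 0, 0.3, 1.5) cm [-21.81  -5.3    2.92] dr [-7.000e-02 -1.000e-02  2.595e+01] q6~ 0.07
(0.54, -0.27, 0.3, 1.1) cm [-26.65   5.9    0.  ] dr [ 0.   -0.   22.92] q6~ 0.01
```

View pics/w1.png

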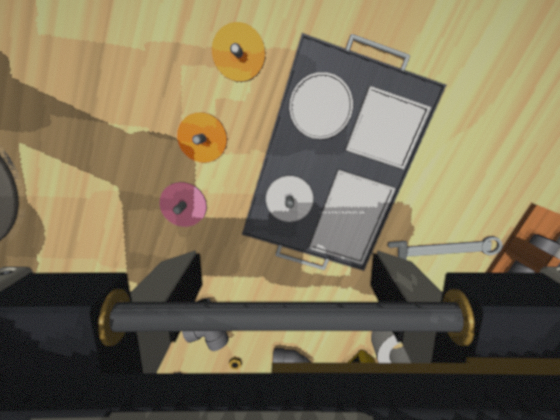

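The wrist view shows the tray clearly: dish (321,105), square pan (388,127), oblong pan (350,218) and the real post (289,200). Pink and orange decoys lie outside it at left. I'll measure the seats and move on toward the fittings.

```bash
python3 - <<'E'
from h import *
import pickle
np.set_printoptions(precision=4,suppress=True)
for n,f,p,lim in (('scene','scene0',pp('scene'),(300,215,480,350)),('side','side0',pp('side'),(190,248,300,370)),('wrist','w1',pickle.load(open('w1.pkl','rb')),(245,35,445,265))):
    im=cv2.imread(f'pics/{f}.png');hsv=cv2.cvtColor(im,cv2.COLOR_BGR2HSV)
    m=((hsv[...,2]>(105 if n!='wrist' else 110))&(hsv[...,1]<70)).astype(np.uint8)*255
    x0,y0,x1,y1=lim;k=np.zeros_like(m);k[y0:y1,x0:x1]=m[y0:y1,x0:x1]
    k=cv2.morphologyEx(k,cv2.MORPH_CLOSE,np.ones((3,3)))
    cs,_=cv2.findContours(k,cv2.RETR_EXTERNAL,cv2.CHAIN_APPROX_NONE)
    for c in cs:
        if cv2.contourArea(c)<350: continue
        h=cv2.convexHull(c)[:,0]
        u=cv2.moments(cv2.convexHull(c));a=[u['m10']/u['m00'],u['m01']/u['m00']]
        X=plane(p,h,.013)[:,:2];r=cv2.minAreaRect((X*1000).astype(np.float32))
        print(n,np.round(a,0),np.round(r[0],1),np.round(r[1],1),round(r[2],1))
E
```

```text
scene [341. 340.] [673.9 203.9] [ 38.9 132.8] 21.8
scene [428. 317.] [580.4 327.6] [92.2 91.9] 4.1
scene [352. 294.] [590.3 185.5] [ 92.3 134.2] 4.3
scene [434. 269.] [481.  320.2] [87.8 87.6] 53.4
scene [362. 250.] [494.  178.5] [71.1 72.5] 50.8
side [264. 334.] [480.1 318.6] [85.6 86.3] 5.2
side [216. 333.] [580.3 325.4] [90.4 91.2] 3.9
side [267. 279.] [489.6 179.5] [70.6 69.6] 4.9
side [223. 275.] [593.8 174.4] [ 98.2 151. ] 5.3
side [194. 284.] [648.8 221.5] [ 23.3 238.7] 13.0
wrist [420. 252.] [712.8 169.6] [88.8 35.2] 20.5
wrist [289. 198.] [490.1 179.5] [70.6 71.6] 78.1
wrist [351. 216.] [591.  183.5] [ 92.7 134.8] 4.0
wrist [423. 178.] [661.8 286.3] [97.3 14.1] 88.0
wrist [387. 127.] [581.2 325.2] [92.4 92.4] 3.8
wrist [321. 105.] [481.8 318.5] [89.  86.6] 21.8
wrist [380.  53.] [530.2 408.5] [108.8  20.4] 4.0
```

Emit:
step_arm:
  increments:
    - {"delta_pos": [-21.8, -5.3, 2], "dr": [0, 0, 26], "fingers": -1}
    - {"delta_pos": [-21.8, -5.3, 2], "dr": [0, 0, 26], "fingers": -1}
    - {"delta_pos": [-21.8, -5.3, 2], "dr": [0, 0, 26], "fingers": -1}
    - {"delta_pos": [-21.8, -5.3, 2], "dr": [0, 0, 26], "fingers": -1}
    - {"delta_pos": [-21.8, -5.3, 2], "dr": [0, 0, 26], "fingers": -1}

```text
time: 2.02
tool_pos: [0.5003, -0.0016, 0.3091]
tool_rot: [-3.14, -0.0, 1.496]
contact_force: [0.4, 0.9, 0.3]
opening: 0.0918
grip_force: 0.0
```

Emit:
step_arm:
  increments:
    - {"delta_pos": [-26.6, 5.9, 0], "dr": [0, 0, 23], "fingers": -1}
    - {"delta_pos": [-26.6, 5.9, 0], "dr": [0, 0, 23], "fingers": -1}
    - {"delta_pos": [-26.6, 5.9, 0], "dr": [0, 0, 23], "fingers": -1}
    - {"delta_pos": [-26.6, 5.9, 0], "dr": [0, 0, 23], "fingers": -1}
    - {"delta_pos": [-26.6, 5.9, 0], "dr": [0, 0, 23], "fingers": -1}

```text
time: 2.65
tool_pos: [0.5407, -0.2712, 0.3088]
tool_rot: [-3.141, -0.0, 1.096]
contact_force: [-0.2, 0.8, 0.1]
opening: 0.0914
grip_force: 0.0
```

```bash
python3 - <<'E'
from h import *
from cell import viewer
import pickle
p=pp('wrist'); im=viewer.read_camera('wrist')
cv2.imwrite('pics/w2.png',im[:,:,::-1]); pickle.dump(p,open('w2.pkl','wb'))
go()
for X in((.61,-.233,.019),(.587,-.347,.019),(.434,-.223,.02),(.428,-.37,.02)): print(proj(p,X))
E
```

```text
t 2.7 at [ 0.5408 -0.2726  0.3085] rot [-3.1409e+00  6.0000e-04  1.0955e+00] q [-0.59  0.45  1.13 -0.    1.56 -0.12]
[[318.40993315 121.56235166]]
[[338.02049337 202.34719259]]
[[201.57309023 174.80848323]]
[[249.25439888 261.29460772]]
```

View pics/w2.png

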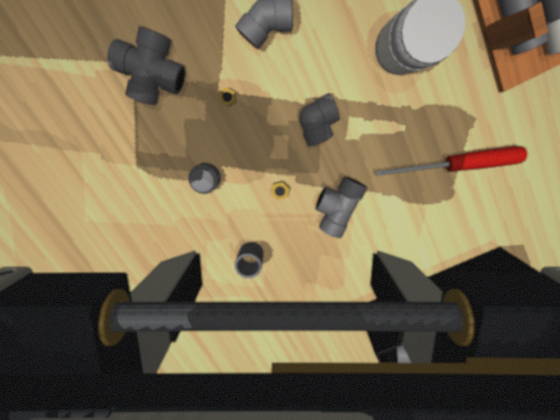

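Seats agree across all three views and with the given sizes: square (0.581,0.326), oblong (0.591,0.184), dish (0.481,0.319), tray turned 4°. In w2 the elbow90 is at (319,120), tee (341,206), cap (204,178), coupling (250,260), cross (147,65) and elbow45 (265,20). I'll go closer to get their yaw.

```bash
python3 - <<'E'
from h import *
go((.566,-.345,.2,1.1))
E
```

```text
t 2.7 at [ 0.5408 -0.2726  0.3085] rot [-3.1409e+00  6.0000e-04  1.0955e+00] q [-0.59  0.45  1.13 -0.    1.56 -0.12]
(0.566, -0.345, 0.2, 1.1) cm [-5.28  5.57 10.85] dr [-0.04  0.04 -0.26] q6~ -0.08
```

Emit:
step_arm:
  increments:
    - {"delta_pos": [-5.3, 5.6, 10.8], "dr": [0, 0, 0], "fingers": -1}
    - {"delta_pos": [-5.3, 5.6, 10.8], "dr": [0, 0, 0], "fingers": -1}
    - {"delta_pos": [-5.3, 5.6, 10.8], "dr": [0, 0, 0], "fingers": -1}
    - {"delta_pos": [-5.3, 5.6, 10.8], "dr": [0, 0, 0], "fingers": -1}
    - {"delta_pos": [-5.3, 5.6, 10.8], "dr": [0, 0, 0], "fingers": -1}

```text
time: 3.32
tool_pos: [0.567, -0.3417, 0.2044]
tool_rot: [3.138, 0.0, 1.099]
contact_force: [-0.8, -0.2, -0.6]
opening: 0.092
grip_force: 0.0
```

```bash
python3 - <<'E'
from h import *
from cell import viewer
import pickle
p=pp('wrist'); im=viewer.read_camera('wrist')
cv2.imwrite('pics/w3.png',im[:,:,::-1]); pickle.dump(p,open('w3.pkl','wb'))
go()
for X in((.61,-.233,.019),(.587,-.347,.019)): print(proj(p,X))
E
```

```text
t 3.38 at [ 0.5668 -0.3419  0.2044] rot [3.1376e+00 4.0000e-04 1.0983e+00] q [-0.66  0.61  1.14  0.    1.39 -0.19]
[[272.54231792  71.62786402]]
[[302.89893296 184.10685227]]
```

View pics/w3.png

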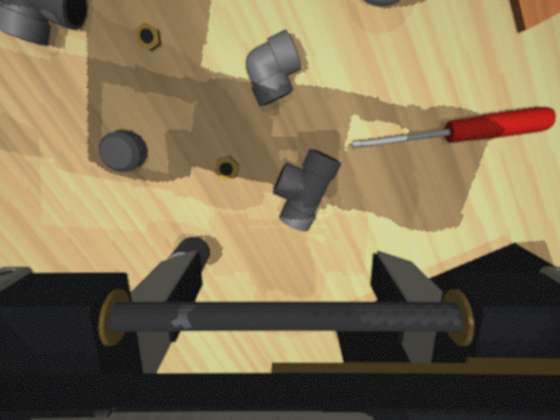

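```bash
cat >> h.py <<'E'
def comp(im,seed,smax=75,box=60):
    hsv=cv2.cvtColor(im,cv2.COLOR_BGR2HSV)
    m=((hsv[...,1]<smax)).astype(np.uint8)
    k=np.zeros_like(m);x,y=map(int,seed);y0=max(0,y-box);x0=max(0,x-box)
    k[y0:y+box,x0:x+box]=m[y0:y+box,x0:x+box]
    k=cv2.morphologyEx(k,cv2.MORPH_OPEN,np.ones((3,3)))
    n,l,st,_=cv2.connectedComponentsWithStats(k)
    ids=l[y-6:y+7,x-6:x+7];ids=ids[ids>0];i=np.bincount(ids).argmax()
    return cv2.morphologyEx((l==i).astype(np.uint8),cv2.MORPH_CLOSE,np.ones((5,5)))
E
cat > m.py <<'E'
from h import *
import pickle,sys
np.set_printoptions(precision=4,suppress=True)
p=pickle.load(open('w3.pkl','rb'));im=cv2.imread('pics/w3.png');vis=im.copy()
for n,s in(('elbow',(268,72)),('tee',(310,187))):
    m=comp(im,s);vis[m>0]=vis[m>0]//2+np.array([0,0,127],np.uint8)
    v,u=np.nonzero(m);X=plane(p,np.c_[u,v],.019)[:,:2]*1000
    c=X.mean(0);w,V=np.linalg.eigh(np.cov((X-c).T));maj=V[:,1];mnr=V[:,0]
    a=(X-c)@maj;b=(X-c)@mnr
    print(n,'c',c,'maj ang',np.degrees(np.arctan2(maj[1],maj[0])),'spans',a.min(),a.max(),b.min(),b.max(),'min ang',np.degrees(np.arctan2(mnr[1],mnr[0])))
    r=cv2.minAreaRect(X.astype(np.float32));print(r)
cv2.imwrite('pics/w3m.png',cv2.resize(vis[20:240,220:380],None,fx=2.5,fy=2.5))
E
python3 m.py
```

```text
elbow c [ 611.4884 -229.4496] maj ang -140.29636716197683 spans -34.564504081841676 36.77975526775605 -26.540944728050675 25.06416606770916 min ang -50.29636716197684
((611.5156860351562, -230.4517364501953), (53.210994720458984, 54.64026641845703), 87.97821807861328)
tee c [ 586.1431 -352.3171] maj ang -139.24728193481556 spans -42.30657151180798 47.0252006995483 -30.9828472356356 24.514434647727136 min ang -49.24728193481554
((582.1702880859375, -351.1565246582031), (89.3369140625, 55.09501266479492), 39.798583984375)
```

View pics/w3m.png

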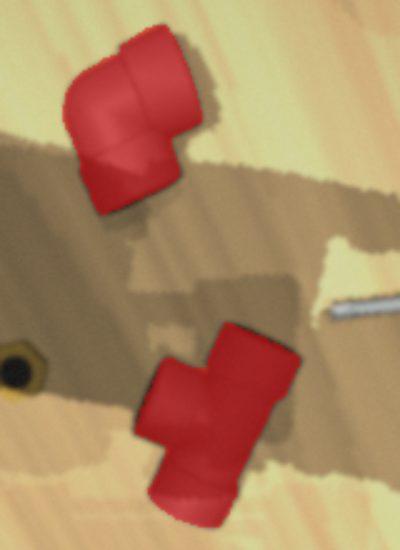

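Masks are clean: elbow 53.2×54.6 mm (53 expected), sockets at −2.5° and −92.5°, origin ≈(0.604,−0.223). The tee is 55 mm across, with its run at 40° and grasp centre ≈(0.582,−0.351). I'll go to the elbow, gripping along world x at centre (0.612,−0.223) with yaw 87.5°.

```bash
python3 - <<'E'
from h import *
S,D=pp('scene'),pp('side')
print('can base',plane(S,[(128,305)],0),plane(D,[(195,174)],0)); print(*[(z,plane(S,[(120,270)],z),plane(D,[(193,143)],z)) for z in(.06,.08,.1)])
r=np.radians(87.5)
go((.612,-.223,.12,r),(.612,-.223,.012,r))
E
```

```text
can base [[ 0.76689462 -0.19277344  0.        ]] [[ 7.42608604e-01 -1.76543684e-01 -1.11022302e-16]]
(0.06, array([[ 0.72967824, -0.21419698,  0.06      ]]), array([[ 0.75519018, -0.2437959 ,  0.06      ]])) (0.08, array([[ 0.73563954, -0.20332612,  0.08      ]]), array([[ 0.74587197, -0.21799632,  0.08      ]])) (0.1, array([[ 0.74160084, -0.19245525,  0.1       ]]), array([[ 0.73655376, -0.19219674,  0.1       ]]))
t 3.38 at [ 0.5668 -0.3419  0.2044] rot [3.1376e+00 4.0000e-04 1.0983e+00] q [-0.66  0.61  1.14  0.    1.39 -0.19]
(0.612, -0.223, 0.12, np.float64(1.5271630954950384)) cm [12.65 -1.42  8.43] dr [  0.22   0.07 -24.57] q6~ -0.31
(0.612, -0.223, 0.012, np.float64(1.5271630954950384)) cm [ 0.  -0.  10.8] dr [0. 0. 0.] q6~ -0.31
```

A straight-x grip would put the gripper body against the white can near (0.74,−0.19), about 0.1 m high. I'll grip along the other socket (world y) instead.

```bash
python3 - <<'E'
from h import *
r=np.radians(-2.5)
go((.604,-.230,.12,r),(.604,-.23,.012,r))
E
```

```text
t 3.38 at [ 0.5668 -0.3419  0.2044] rot [3.1376e+00 4.0000e-04 1.0983e+00] q [-0.66  0.61  1.14  0.    1.39 -0.19]
(0.604, -0.23, 0.12, np.float64(-0.04363323129985824)) cm [11.66 -1.82  8.43] dr [ 0.22 -0.11 65.43] q6~ 1.25
(0.604, -0.23, 0.012, np.float64(-0.04363323129985824)) cm [ 0.  -0.  10.8] dr [0. 0. 0.] q6~ 1.25
```

Emit:
step_arm:
  increments:
    - {"delta_pos": [11.7, -1.8, 8.4], "dr": [0.2, 0, 65.4], "fingers": -0.52}
    - {"delta_pos": [11.7, -1.8, 8.4], "dr": [0.2, 0, 65.4], "fingers": -0.52}
    - {"delta_pos": [11.7, -1.8, 8.4], "dr": [0.2, 0, 65.4], "fingers": -0.52}
    - {"delta_pos": [11.7, -1.8, 8.4], "dr": [0.2, 0, 65.4], "fingers": -0.52}
    - {"delta_pos": [11.7, -1.8, 8.4], "dr": [0.2, 0, 65.4], "fingers": -0.52}

```text
time: 4.0
tool_pos: [0.604, -0.2296, 0.1195]
tool_rot: [-3.141, -0.001, 0.155]
contact_force: [0.1, -0.5, 0.3]
opening: 0.0694
grip_force: 0.0
```

```bash
python3 - <<'E'
from h import *
r=np.radians(-2.5)
go((.604,-.230,.12,r))
E
```

```text
t 4.0 at [ 0.604  -0.2296  0.1195] rot [-3.1405e+00 -1.0000e-03  1.5460e-01] q [-0.48  0.65  1.31  0.    1.18  0.93]
(0.604, -0.23, 0.12, np.float64(-0.04363323129985824)) cm [-0.01  0.04 -0.05] dr [-0.07 -0.05 11.36] q6~ 1.25
```

Emit:
step_arm:
  increments:
    - {"delta_pos": [0, 0, 0], "dr": [0, 0, 11.4], "fingers": -0.52}
    - {"delta_pos": [0, 0, 0], "dr": [0, 0, 11.4], "fingers": -0.52}
    - {"delta_pos": [0, 0, 5], "dr": [0, 0, 11.4], "fingers": -0.52}
    - {"delta_pos": [0, 0, 6], "dr": [0, 0, 11.4], "fingers": -0.52}
    - {"delta_pos": [0, 0, 6], "dr": [0, 0, 11.4], "fingers": -0.52}

```text
time: 4.62
tool_pos: [0.6032, -0.2303, 0.058]
tool_rot: [-3.139, 0.002, -0.038]
contact_force: [0.0, -0.5, 0.2]
opening: 0.0699
grip_force: 0.0
```

```bash
python3 - <<'E'
from h import *
from cell import viewer
im=viewer.read_camera('wrist');D=viewer.read_camera('side');cv2.imwrite('pics/w4.png',np.hstack([cv2.resize(im[200:400,100:480],(500,263)),cv2.resize(D[110:220,200:320],(287,263))])[:,:,::-1])
r=np.radians(-2.5)
go((.604,-.230,.012,r))
E
```

```text
t 4.72 at [ 0.6042 -0.2309  0.0595] rot [-3.1405e+00 -9.0000e-04 -3.8800e-02] q [-0.48  0.72  1.36  0.    1.06  1.12]
(0.604, -0.23, 0.012, np.float64(-0.04363323129985824)) cm [-0.03 -0.09  4.75] dr [-0.06 -0.05  0.28] q6~ 1.25
```

View pics/w4.png

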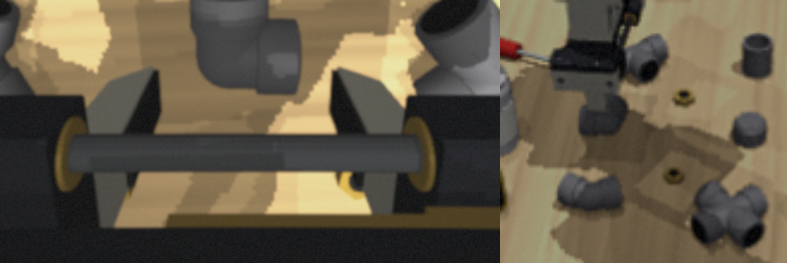

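The elbow (about 192–300 in the left crop) is centred between the fingers and aligned with them. Descending and gripping.

Emit:
step_arm:
  increments:
    - {"delta_pos": [0, 0, 3], "dr": [0, 0, 0.3], "fingers": -0.52}
    - {"delta_pos": [0, 0, 4.7], "dr": [0, 0, 0.3], "fingers": -0.52}
    - {"delta_pos": [0, 0, 4.7], "dr": [0, 0, 0.3], "fingers": 0}
    - {"delta_pos": [0, 0, 4.7], "dr": [0, 0, 0.3], "fingers": 0.2}
    - {"delta_pos": [0, 0, 4.7], "dr": [0, 0, 0.3], "fingers": 0.2}
  newtons: 15

```text
time: 5.35
tool_pos: [0.6037, -0.2307, 0.0118]
tool_rot: [-3.14, -0.0, -0.045]
contact_force: [0.0, -0.5, 1.2]
opening: 0.0529
grip_force: 15.0
```

Emit:
step_arm:
  increments:
    - {"delta_pos": [0, 0, 0], "dr": [0, 0, 0], "fingers": 0.2}
    - {"delta_pos": [0, 0, 0], "dr": [0, 0, 0], "fingers": 0.2}
    - {"delta_pos": [0, 0, -2], "dr": [0, 0, 0], "fingers": 0.2}
    - {"delta_pos": [0, 0, -6], "dr": [0, 0, 0], "fingers": 0.2}
    - {"delta_pos": [0, 0, -10], "dr": [0, 0, 0], "fingers": 0.2}

```text
time: 5.98
tool_pos: [0.6027, -0.2304, 0.1111]
tool_rot: [-3.139, 0.003, -0.045]
contact_force: [0.1, -0.4, -0.6]
opening: 0.0529
grip_force: 15.0
```

```bash
python3 - <<'E'
from h import *
r=np.radians(4)
go((.6,0,.15,0),(.581,.326,.13,r),(.581,.326,.02,r))
E
```

```text
t 5.97 at [ 0.6027 -0.2304  0.1111] rot [-3.1386  0.0032 -0.0451] q [-0.48  0.66  1.31  0.    1.17  1.13]
(0.6, 0, 0.15, 0) cm [ -1.32 -23.01  -3.82] dr [-0.17  0.18 -2.58] q6~ 1.57
(0.581, 0.326, 0.13, np.float64(0.06981317007977318)) cm [ -1.9 -32.6   2. ] dr [ 0.  0. -4.] q6~ 2.01
(0.581, 0.326, 0.02, np.float64(0.06981317007977318)) cm [ 0. -0. 11.] dr [0. 0. 0.] q6~ 2.01
```

Emit:
step_arm:
  increments:
    - {"delta_pos": [-1.3, -23, -3.8], "dr": [0, 0, -2.6], "fingers": 0.2}
    - {"delta_pos": [-1.3, -23, -3.8], "dr": [0, 0, -2.6], "fingers": 0.2}
    - {"delta_pos": [-1.3, -23, -3.8], "dr": [0, 0, -2.6], "fingers": 0.2}
    - {"delta_pos": [-1.3, -23, -3.8], "dr": [0, 0, -2.6], "fingers": 0.2}
    - {"delta_pos": [-1.3, -23, -3.8], "dr": [0, 0, -2.6], "fingers": 0.2}

```text
time: 6.6
tool_pos: [0.6005, 0.003, 0.1497]
tool_rot: [-3.139, 0.001, 0.005]
contact_force: [-0.9, -0.6, -0.1]
opening: 0.0526
grip_force: 15.0
```

Emit:
step_arm:
  increments:
    - {"delta_pos": [-2.6, -32.5, 2], "dr": [0, 0, -4], "fingers": 0.2}
    - {"delta_pos": [-2.6, -32.5, 2], "dr": [0, 0, -4], "fingers": 0.2}
    - {"delta_pos": [-2.6, -32.5, 2], "dr": [0, 0, -4], "fingers": 0.2}
    - {"delta_pos": [-2.6, -32.5, 2], "dr": [0, 0, -4], "fingers": 0.2}
    - {"delta_pos": [-2.6, -32.5, 2], "dr": [0, 0, -4], "fingers": 0.2}

```text
time: 7.22
tool_pos: [0.5758, 0.3111, 0.1302]
tool_rot: [-3.14, 0.002, 0.069]
contact_force: [1.7, -0.1, -0.4]
opening: 0.0528
grip_force: 15.0
```

```bash
python3 - <<'E'
from h import *
r=np.radians(4)
go((.574,.3255,.019,r))
E
```

```text
t 7.22 at [0.5758 0.3111 0.1302] rot [-3.1399e+00  1.9000e-03  6.8800e-02] q [0.38 0.66 1.26 0.   1.22 1.88]
(0.574, 0.3255, 0.019, np.float64(0.06981317007977318)) cm [-0.06 -1.43 11.12] dr [-0.1   0.11 -0.06] q6~ 2.02
```

Emit:
step_arm:
  increments:
    - {"delta_pos": [-0.1, -1.3, 2], "dr": [0, 0, 0], "fingers": 0.2}
    - {"delta_pos": [-0.1, -1.3, 5], "dr": [0, 0, 0], "fingers": 0.2}
    - {"delta_pos": [-0.1, -1.3, 8], "dr": [0, 0, 0], "fingers": 0.2}
    - {"delta_pos": [-0.1, -1.3, 8.6], "dr": [0, 0, 0], "fingers": 0.2}
    - {"delta_pos": [-0.1, -1.3, 8.6], "dr": [0, 0, 0], "fingers": 0.2}

```text
time: 7.85
tool_pos: [0.5741, 0.3226, 0.0447]
tool_rot: [-3.14, 0.002, 0.069]
contact_force: [0.2, -0.2, -0.1]
opening: 0.0529
grip_force: 15.0
```

```bash
python3 - <<'E'
from h import *
r=np.radians(4)
go((.574,.3255,.019,r))
E
```

```text
t 7.85 at [0.5741 0.3226 0.0447] rot [-3.1396e+00  2.0000e-03  6.8900e-02] q [0.39 0.76 1.33 0.   1.05 1.89]
(0.574, 0.3255, 0.019, np.float64(0.06981317007977318)) cm [ 0.02 -0.29  2.57] dr [-0.11  0.11 -0.05] q6~ 2.02
```

Emit:
step_arm:
  increments:
    - {"delta_pos": [0, -0.3, 1.5], "dr": [0, 0, 0], "fingers": 0.2}
    - {"delta_pos": [0, -0.3, 2.5], "dr": [0, 0, 0], "fingers": 0.2}
    - {"delta_pos": [0, -0.3, 2.6], "dr": [0, 0, 0], "fingers": 0.2}
    - {"delta_pos": [0, -0.3, 2.6], "dr": [0, 0, 0], "fingers": 0.2}
    - {"delta_pos": [0, -0.3, 2.6], "dr": [0, 0, 0], "fingers": -0.4}

```text
time: 8.48
tool_pos: [0.5735, 0.3269, 0.0192]
tool_rot: [-3.139, 0.001, 0.07]
contact_force: [-0.2, 0.6, -0.2]
opening: 0.0585
grip_force: 0.0
```

Emit:
step_arm:
  increments:
    - {"delta_pos": [0, 0, 0], "dr": [0, 0, 0], "fingers": -0.4}
    - {"delta_pos": [0, 0, 0], "dr": [0, 0, 0], "fingers": -0.4}
    - {"delta_pos": [0, 0, -4], "dr": [0, 0, 0], "fingers": -0.4}
    - {"delta_pos": [0, 0, -9], "dr": [0, 0, 0], "fingers": -0.4}
    - {"delta_pos": [0, 0, -12], "dr": [0, 0, 0], "fingers": -0.4}

```text
time: 9.1
tool_pos: [0.5744, 0.3269, 0.1419]
tool_rot: [-3.138, -0.002, 0.07]
contact_force: [0.2, 0.9, -0.3]
opening: 0.0642
grip_force: 0.0
```

```bash
python3 - <<'E'
from h import *
r=np.radians(40)
go((.62,.02,.17,np.radians(22)),(.582,-.351,.13,r),(.582,-.351,.012,r))
E
```

```text
t 9.1 at [0.5744 0.3269 0.1419] rot [-3.138e+00 -2.000e-03  7.020e-02] q [0.4  0.66 1.23 0.   1.25 1.9 ]
(0.62, 0.02, 0.17, np.float64(0.3839724354387525)) cm [ 2.41 30.92 -2.92] dr [ -0.19  -0.14 -17.98] q6~ 1.22
(0.582, -0.351, 0.13, np.float64(0.6981317007977318)) cm [-17.42  32.98   4.  ] dr [  0.   0. -18.] q6~ 0.33
(0.582, -0.351, 0.012, np.float64(0.6981317007977318)) cm [-0.  -0.  11.8] dr [0. 0. 0.] q6~ 0.33
```

Emit:
step_arm:
  increments:
    - {"delta_pos": [2.4, 30.9, -2.9], "dr": [0, 0, -18], "fingers": -0.56}
    - {"delta_pos": [2.4, 30.9, -2.9], "dr": [0, 0, -18], "fingers": -0.56}
    - {"delta_pos": [2.4, 30.9, -2.9], "dr": [0, 0, -18], "fingers": -0.56}
    - {"delta_pos": [2.4, 30.9, -2.9], "dr": [0, 0, -18], "fingers": -0.56}
    - {"delta_pos": [2.4, 30.9, -2.9], "dr": [0, 0, -18], "fingers": -0.56}

```text
time: 9.72
tool_pos: [0.6192, 0.0182, 0.1675]
tool_rot: [-3.139, 0.0, 0.384]
contact_force: [0.5, 0.1, -0.7]
opening: 0.0718
grip_force: 0.0
```

Emit:
step_arm:
  increments:
    - {"delta_pos": [-17.4, 33, 2], "dr": [0, 0, -18], "fingers": -0.56}
    - {"delta_pos": [-17.4, 33, 2], "dr": [0, 0, -18], "fingers": -0.56}
    - {"delta_pos": [-17.4, 33, 2], "dr": [0, 0, -18], "fingers": -0.56}
    - {"delta_pos": [-17.4, 33, 2], "dr": [0, 0, -18], "fingers": -0.56}
    - {"delta_pos": [-17.4, 33, 2], "dr": [0, 0, -18], "fingers": -0.56}

```text
time: 10.35
tool_pos: [0.5876, -0.2891, 0.15]
tool_rot: [-3.139, -0.001, 0.698]
contact_force: [1.3, 0.6, -0.3]
opening: 0.0716
grip_force: 0.0
```

```bash
python3 - <<'E'
from h import *
r=np.radians(40)
go((.582,-.351,.13,r),(.582,-.351,.06,r))
E
```

```text
t 10.35 at [ 0.5876 -0.2891  0.15  ] rot [-3.1393e+00 -5.0000e-04  6.9850e-01] q [-0.57  0.64  1.24  0.    1.26  0.3 ]
(0.582, -0.351, 0.13, np.float64(0.6981317007977318)) cm [-4.41  4.38  1.99] dr [-0.13 -0.03  0.02] q6~ 0.33
(0.582, -0.351, 0.06, np.float64(0.6981317007977318)) cm [-0. -0.  7.] dr [0. 0. 0.] q6~ 0.33
```

Emit:
step_arm:
  increments:
    - {"delta_pos": [-4.4, 4.4, 2], "dr": [0, 0, 0], "fingers": -0.56}
    - {"delta_pos": [-4.4, 4.4, 5], "dr": [0, 0, 0], "fingers": -0.56}
    - {"delta_pos": [-4.4, 4.4, 9], "dr": [0, 0, 0], "fingers": -0.56}
    - {"delta_pos": [-4.4, 4.4, 9], "dr": [0, 0, 0], "fingers": -0.56}
    - {"delta_pos": [-4.4, 4.4, 9], "dr": [0, 0, 0], "fingers": -0.56}

```text
time: 10.98
tool_pos: [0.5833, -0.3493, 0.0613]
tool_rot: [-3.141, -0.001, 0.699]
contact_force: [0.7, -0.6, -0.4]
opening: 0.0717
grip_force: 0.0
```

```bash
python3 - <<'E'
from h import *
from cell import viewer
im=viewer.read_camera('wrist');D=viewer.read_camera('scene');cv2.imwrite('pics/w5.png',np.hstack([cv2.resize(im[150:350,100:480],(475,250)),cv2.resize(D[210:350,300:480],(321,250))])[:,:,::-1])
go((.582,-.351,.012,np.radians(40)))
E
```

```text
t 11.07 at [ 0.5837 -0.3495  0.0621] rot [ 3.1407e+00 -1.1000e-03  6.9890e-01] q [-0.65  0.77  1.24  0.    1.12  0.22]
(0.582, -0.351, 0.012, np.float64(0.6981317007977318)) cm [-0.23  0.01  5.01] dr [ 0.05 -0.07  0.05] q6~ 0.33
```

View pics/w5.png

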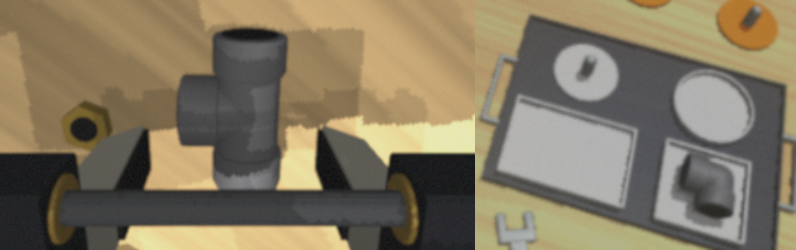

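The tee is aligned and centred between the fingers (crop 178–285), and the elbow lies flat in the square pan.

Emit:
step_arm:
  increments:
    - {"delta_pos": [-0.1, 0, 3], "dr": [0, 0, 0], "fingers": -0.56}
    - {"delta_pos": [-0.1, 0, 5], "dr": [0, 0, 0], "fingers": -0.56}
    - {"delta_pos": [-0.1, 0, 5], "dr": [0, 0, 0], "fingers": 0}
    - {"delta_pos": [-0.1, 0, 5], "dr": [0, 0, 0], "fingers": 0.2}
    - {"delta_pos": [-0.1, 0, 5], "dr": [0, 0, 0], "fingers": 0.2}

```text
time: 11.7
tool_pos: [0.5822, -0.3499, 0.0108]
tool_rot: [-3.141, -0.001, 0.699]
contact_force: [0.1, -0.4, 0.8]
opening: 0.0548
grip_force: 15.0
```

Emit:
step_arm:
  increments:
    - {"delta_pos": [0, 0, 0], "dr": [0, 0, 0], "fingers": 0.2}
    - {"delta_pos": [0, 0, 0], "dr": [0, 0, 0], "fingers": 0.2}
    - {"delta_pos": [0, 0, -2], "dr": [0, 0, 0], "fingers": 0.2}
    - {"delta_pos": [0, 0, -6], "dr": [0, 0, 0], "fingers": 0.2}
    - {"delta_pos": [0, 0, -10], "dr": [0, 0, 0], "fingers": 0.2}

```text
time: 12.32
tool_pos: [0.5816, -0.3496, 0.1116]
tool_rot: [-3.139, -0.0, 0.698]
contact_force: [0.7, -0.1, -0.4]
opening: 0.0549
grip_force: 15.0
```

```bash
python3 - <<'E'
from h import *
r=np.radians(94)
go((.62,-.08,.17,np.radians(70)),(.591,.184,.14,r),(.591,.184,.019,r))
E
```

```text
t 12.32 at [ 0.5816 -0.3496  0.1116] rot [-3.1385e+00 -2.0000e-04  6.9840e-01] q [-0.65  0.72  1.2   0.    1.23  0.22]
(0.62, -0.08, 0.17, np.float64(1.2217304763960306)) cm [ 20.28 -18.2   -5.78] dr [ -0.17  -0.06 -29.98] q6~ 0.22
(0.591, 0.184, 0.14, np.float64(1.6406094968746698)) cm [ 23.82 -11.75   3.  ] dr [  0.   0. -24.] q6~ 0.23
(0.591, 0.184, 0.019, np.float64(1.6406094968746698)) cm [ 0.  -0.  12.1] dr [0. 0. 0.] q6~ 0.23
```

Emit:
step_arm:
  increments:
    - {"delta_pos": [20.3, -18.2, -5.8], "dr": [0, 0, -30], "fingers": 0.2}
    - {"delta_pos": [20.3, -18.2, -5.8], "dr": [0, 0, -30], "fingers": 0.2}
    - {"delta_pos": [20.3, -18.2, -5.8], "dr": [0, 0, -30], "fingers": 0.2}
    - {"delta_pos": [20.3, -18.2, -5.8], "dr": [0, 0, -30], "fingers": 0.2}
    - {"delta_pos": [20.3, -18.2, -5.8], "dr": [0, 0, -30], "fingers": 0.2}

```text
time: 12.95
tool_pos: [0.6207, -0.0765, 0.1705]
tool_rot: [-3.141, -0.002, 1.225]
contact_force: [-0.1, -0.6, -0.6]
opening: 0.0548
grip_force: 15.0
```

Emit:
step_arm:
  increments:
    - {"delta_pos": [23.8, -11.7, 3], "dr": [0, 0, -24], "fingers": 0.2}
    - {"delta_pos": [23.8, -11.7, 3], "dr": [0, 0, -24], "fingers": 0.2}
    - {"delta_pos": [23.8, -11.7, 3], "dr": [0, 0, -24], "fingers": 0.2}
    - {"delta_pos": [23.8, -11.7, 3], "dr": [0, 0, -24], "fingers": 0.2}
    - {"delta_pos": [23.8, -11.7, 3], "dr": [0, 0, -24], "fingers": 0.2}

```text
time: 13.58
tool_pos: [0.5904, 0.1875, 0.1394]
tool_rot: [-3.14, -0.003, 1.645]
contact_force: [0.2, -0.6, -0.6]
opening: 0.055
grip_force: 15.0
```

```bash
python3 - <<'E'
from h import *
r=np.radians(94)
go((.591,.184,.018,r))
E
```

```text
t 13.57 at [0.5904 0.1875 0.1394] rot [-3.1398e+00 -3.1000e-03  1.6452e+00] q [0.18 0.59 1.37 0.   1.19 0.11]
(0.591, 0.184, 0.018, np.float64(1.6406094968746698)) cm [-0.39  0.06 12.14] dr [-0.1  -0.17  0.26] q6~ 0.23
```

Emit:
step_arm:
  increments:
    - {"delta_pos": [-0.2, 0.1, 4], "dr": [0, 0, 0], "fingers": 0.2}
    - {"delta_pos": [-0.2, 0.1, 8], "dr": [0, 0, 0], "fingers": 0.2}
    - {"delta_pos": [-0.2, 0.1, 10.5], "dr": [0, 0, 0], "fingers": 0.2}
    - {"delta_pos": [-0.2, 0.1, 11.7], "dr": [0, 0, 0], "fingers": 0.2}
    - {"delta_pos": [-0.2, 0.1, 12.1], "dr": [0, 0, 0], "fingers": 0.2}

```text
time: 14.2
tool_pos: [0.5929, 0.1817, 0.0181]
tool_rot: [-3.14, -0.002, 1.64]
contact_force: [-0.7, 0.2, -1.3]
opening: 0.0551
grip_force: 15.0
```

Emit:
step_arm:
  increments:
    - {"delta_pos": [0, 0, 0], "dr": [0, 0, 0], "fingers": 0.2}
    - {"delta_pos": [0, 0, 0], "dr": [0, 0, 0], "fingers": -0.4}
    - {"delta_pos": [0, 0, 0], "dr": [0, 0, 0], "fingers": -0.4}
    - {"delta_pos": [0, 0, -5], "dr": [0, 0, 0], "fingers": -0.4}
    - {"delta_pos": [0, 0, -11], "dr": [0, 0, 0], "fingers": -0.4}

```text
time: 14.82
tool_pos: [0.592, 0.1818, 0.1284]
tool_rot: [-3.138, -0.002, 1.641]
contact_force: [0.1, -0.5, 0.8]
opening: 0.0646
grip_force: 0.0
```

```bash
python3 - <<'E'
from h import *
import pickle
np.set_printoptions(precision=4,suppress=True)
# cap / coupling from w3 + scene/side
from cell import viewer
S=viewer.read_camera('scene')[:,:,::-1].copy();D=viewer.read_camera('side')[:,:,::-1].copy()
cv2.imwrite('pics/scene1.png',S);cv2.imwrite('pics/side1.png',D)
for n,a,b,z in(('cap',(195,167),(304,164),.015),('coup',(143,146),(307,133),.023)):
  for nm,im,s,p in(('scene',S,a,pp('scene')),('side',D,b,pp('side'))):
    m=comp(im,s,90,25);v,u=np.nonzero(m);print(n,nm,u.mean(),v.mean(),np.ptp(u),np.ptp(v),plane(p,[(u.mean(),v.mean())],z))
p=pickle.load(open('w3.pkl','rb'));im=cv2.imread('pics/w3.png')
m=comp(im,(122,150),75,40);v,u=np.nonzero(m);X=plane(p,np.c_[u,v],.015)[:,:2]*1000
print('cap w3',X.mean(0),cv2.minEnclosingCircle(X.astype(np.float32)))
go()
E
```

```text
cap scene 192.12142038946163 173.05269186712485 49 32 [[ 0.4519 -0.2244  0.015 ]]
cap side 303.6351568785197 163.57602574416734 49 49 [[ 0.4323 -0.2279  0.015 ]]
coup scene 141.64725274725274 137.45164835164834 49 37 [[ 0.4073 -0.3826  0.023 ]]
coup side 306.5 132.5 49 49 [[ 0.4319 -0.3684  0.023 ]]
cap w3 [ 433.2317 -228.633 ] ((433.4742431640625, -228.190185546875), 25.302879333496094)
t 14.93 at [0.5968 0.1827 0.1358] rot [ 3.129  -0.0039  1.6412] q [0.17 0.59 1.37 0.   1.16 0.1 ]
```

```bash
python3 - <<'E'
from h import *
go((.5,-.1,.22,np.radians(73)),(.39,-.35,.22,np.radians(57)))
E
```

```text
t 14.93 at [0.5968 0.1827 0.1358] rot [ 3.129  -0.0039  1.6412] q [0.17 0.59 1.37 0.   1.16 0.1 ]
(0.5, -0.1, 0.22, np.float64(1.2740903539558606)) cm [-27.49 -11.53  -8.67] dr [ 0.67 -0.35 21.03] q6~ 0.1
(0.39, -0.35, 0.22, np.float64(0.9948376736367679)) cm [-27.12  -3.21  -0.  ] dr [-0. -0. 16.] q6~ -0.16
```

Emit:
step_arm:
  increments:
    - {"delta_pos": [-27.5, -11.5, -8.6], "dr": [0, 0, 21], "fingers": -0.4}
    - {"delta_pos": [-27.5, -11.5, -8.6], "dr": [0, 0, 21], "fingers": -0.4}
    - {"delta_pos": [-27.5, -11.5, -8.6], "dr": [0, 0, 21], "fingers": -0.4}
    - {"delta_pos": [-27.5, -11.5, -8.6], "dr": [0, 0, 21], "fingers": -0.4}
    - {"delta_pos": [-27.5, -11.5, -8.6], "dr": [0, 0, 21], "fingers": -0.4}

```text
time: 15.55
tool_pos: [0.4966, -0.1024, 0.2143]
tool_rot: [-3.141, -0.002, 1.275]
contact_force: [0.7, -2.0, 0.5]
opening: 0.0641
grip_force: 0.0
```

Emit:
step_arm:
  increments:
    - {"delta_pos": [-27.1, -3.2, 0], "dr": [0, 0, 16], "fingers": -0.4}
    - {"delta_pos": [-27.1, -3.2, 0], "dr": [0, 0, 16], "fingers": -0.4}
    - {"delta_pos": [-27.1, -3.2, 0], "dr": [0, 0, 16], "fingers": -0.4}
    - {"delta_pos": [-27.1, -3.2, 0], "dr": [0, 0, 16], "fingers": -0.4}
    - {"delta_pos": [-27.1, -3.2, 0], "dr": [0, 0, 16], "fingers": -0.4}

```text
time: 16.18
tool_pos: [0.386, -0.3535, 0.213]
tool_rot: [-3.14, -0.0, 0.992]
contact_force: [-0.3, 1.1, -1.0]
opening: 0.0641
grip_force: 0.0
```

```bash
python3 - <<'E'
from h import *
from cell import viewer
import pickle
p=pp('wrist'); im=viewer.read_camera('wrist')[:,:,::-1].copy()
pickle.dump(p,open('w6.pkl','wb'));cv2.imwrite('pics/w6raw.png',im)
vis=im.copy()
for n,X,zt in(('cap',(.4335,-.228,.015),.018),('coup',(.43,-.37,.023),.046)):
    a=proj(p,X)[0]; print(n,a)
    try:
        m=comp(im,a,75,70)
        vis[m>0]=vis[m>0]//2+np.array([0,0,127],np.uint8)
        v,u=np.nonzero(m);P=plane(p,np.c_[u,v],zt)[:,:2]*1000
        print(P.mean(0),cv2.minEnclosingCircle(P.astype(np.float32)))
    except Exception as e: print(e)
cv2.imwrite('pics/w6.png',np.hstack([vis[:300],cv2.resize(cv2.imread('pics/scene1.png')[210:350,300:480],(240,300))]))
print('cam',p['T'][:3,3]);go()
E
```

```text
cap [256.07763308  57.14889395]
[ 432.73210367 -228.92840853] ((432.1356201171875, -229.46029663085938), 21.750370025634766)
coup [327.20327611 178.10770888]
[ 431.11264781 -362.69269023] ((431.2464599609375, -361.3454895019531), 22.90411949157715)
cam [ 0.43259404 -0.28465118  0.37091828]
t 16.23 at [ 0.3856 -0.3548  0.2129] rot [-3.140e+00  8.000e-04  9.913e-01] q [-0.89  0.35  1.55 -0.    1.24 -0.31]
```

View pics/w6.png

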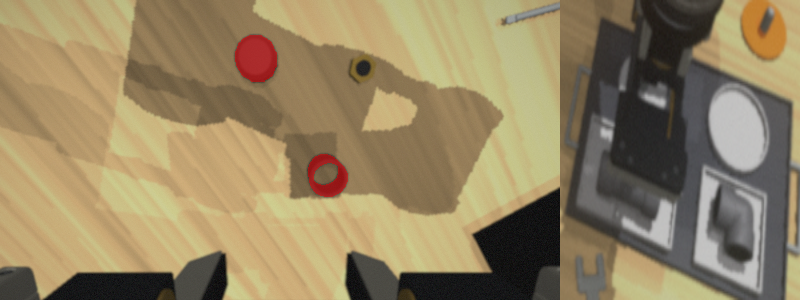

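Cap found at (0.432,−0.229) with r = 21.7 mm (21.5 expected), and coupling at (0.431,−0.364). The tee is in the oblong pan as far as I can see. Going for the cap.

```bash
python3 - <<'E'
from h import *
r=np.radians(57)
go((.4322,-.2292,.1,r),(.4322,-.2292,.01,r))
E
```

```text
t 16.23 at [ 0.3856 -0.3548  0.2129] rot [-3.140e+00  8.000e-04  9.913e-01] q [-0.89  0.35  1.55 -0.    1.24 -0.31]
(0.4322, -0.2292, 0.1, np.float64(0.9948376736367679)) cm [13.07 -2.96 11.29] dr [-0.09  0.05 -0.2 ] q6~ 0.09
(0.4322, -0.2292, 0.01, np.float64(0.9948376736367679)) cm [-0. -0.  9.] dr [0. 0. 0.] q6~ 0.09
```

Emit:
step_arm:
  increments:
    - {"delta_pos": [13.1, -3, 11.3], "dr": [0, 0, 0], "fingers": -0.5}
    - {"delta_pos": [13.1, -3, 11.3], "dr": [0, 0, 0], "fingers": -0.5}
    - {"delta_pos": [13.1, -3, 11.3], "dr": [0, 0, 0], "fingers": -0.5}
    - {"delta_pos": [13.1, -3, 11.3], "dr": [0, 0, 0], "fingers": -0.5}
    - {"delta_pos": [13.1, -3, 11.3], "dr": [0, 0, 0], "fingers": -0.5}

```text
time: 16.85
tool_pos: [0.4343, -0.2245, 0.101]
tool_rot: [-3.141, -0.001, 0.996]
contact_force: [0.1, -0.2, -0.0]
opening: 0.069
grip_force: 0.0
```

```bash
python3 - <<'E'
from h import *
r=np.radians(57)
go((.4322,-.2292,.01,r))
E
```

```text
t 16.85 at [ 0.4343 -0.2245  0.101 ] rot [-3.1408e+00 -8.0000e-04  9.9600e-01] q [-0.63  0.42  1.79  0.    0.93 -0.06]
(0.4322, -0.2292, 0.01, np.float64(0.9948376736367679)) cm [-0.52  0.09  9.1 ] dr [-0.05 -0.04  0.07] q6~ 0.09
```

Emit:
step_arm:
  increments:
    - {"delta_pos": [-0.3, 0.1, 2], "dr": [0, 0, 0], "fingers": -0.5}
    - {"delta_pos": [-0.3, 0.1, 4], "dr": [0, 0, 0], "fingers": -0.5}
    - {"delta_pos": [-0.3, 0.1, 5.5], "dr": [0, 0, 0], "fingers": -0.5}
    - {"delta_pos": [-0.3, 0.1, 5.5], "dr": [0, 0, 0], "fingers": -0.5}
    - {"delta_pos": [-0.3, 0.1, 5.5], "dr": [0, 0, 0], "fingers": -0.5}

```text
time: 17.48
tool_pos: [0.4332, -0.2276, 0.0459]
tool_rot: [-3.14, -0.001, 0.995]
contact_force: [-0.0, -0.6, 0.9]
opening: 0.0687
grip_force: 0.0
```

```bash
python3 - <<'E'
from h import *
r=np.radians(57)
go((.4322,-.2292,.01,r))
E
```

```text
t 17.48 at [ 0.4332 -0.2276  0.0459] rot [-3.1404e+00 -1.0000e-03  9.9480e-01] q [-0.64  0.51  1.84  0.    0.79 -0.07]
(0.4322, -0.2292, 0.01, np.float64(0.9948376736367679)) cm [-0.19  0.01  3.59] dr [-0.07 -0.06 -0.  ] q6~ 0.09
```

Emit:
step_arm:
  increments:
    - {"delta_pos": [-0.2, 0, 2], "dr": [0, 0, 0], "fingers": -0.5}
    - {"delta_pos": [-0.2, 0, 3.6], "dr": [0, 0, 0], "fingers": -0.5}
    - {"delta_pos": [-0.2, 0, 3.6], "dr": [0, 0, 0], "fingers": 0.2}
    - {"delta_pos": [-0.2, 0, 3.6], "dr": [0, 0, 0], "fingers": 0.4}
    - {"delta_pos": [-0.2, 0, 3.6], "dr": [0, 0, 0], "fingers": 0.4}

```text
time: 18.1
tool_pos: [0.4321, -0.2289, 0.0101]
tool_rot: [-3.141, -0.001, 0.995]
contact_force: [0.4, -0.3, -0.5]
opening: 0.0431
grip_force: 0.0
```

Emit:
step_arm:
  increments:
    - {"delta_pos": [0, 0, 0], "dr": [0, 0, 0], "fingers": 0.4}
    - {"delta_pos": [0, 0, 0], "dr": [0, 0, 0], "fingers": 0.4}
    - {"delta_pos": [0, 0, -2], "dr": [0, 0, 0], "fingers": 0.4}
    - {"delta_pos": [0, 0, -6], "dr": [0, 0, 0], "fingers": 0.4}
    - {"delta_pos": [0, 0, -11], "dr": [0, 0, 0], "fingers": 0.4}

```text
time: 18.73
tool_pos: [0.4311, -0.2283, 0.1197]
tool_rot: [-3.137, -0.001, 0.995]
contact_force: [0.4, -0.8, -0.4]
opening: 0.0407
grip_force: 15.0
```

```bash
python3 - <<'E'
from h import *
go((.5,.06,.15,np.radians(95)),(.481,.319,.13,np.radians(125)))
E
```

```text
t 18.73 at [ 0.4311 -0.2283  0.1197] rot [-3.1365e+00 -1.2000e-03  9.9520e-01] q [-0.64  0.4   1.77  0.    0.98 -0.07]
(0.5, 0.06, 0.15, np.float64(1.6580627893946132)) cm [27.94 -9.93 -2.95] dr [ -0.26  -0.16 -37.98] q6~ 0.03
(0.481, 0.319, 0.13, np.float64(2.181661564992912)) cm [25.97  0.36  2.  ] dr [ -0.   0. -30.] q6~ -0.03
```

Emit:
step_arm:
  increments:
    - {"delta_pos": [27.9, -9.9, -3], "dr": [0, 0, -38], "fingers": 0.4}
    - {"delta_pos": [27.9, -9.9, -3], "dr": [0, 0, -38], "fingers": 0.4}
    - {"delta_pos": [27.9, -9.9, -3], "dr": [0, 0, -38], "fingers": 0.4}
    - {"delta_pos": [27.9, -9.9, -3], "dr": [0, 0, -38], "fingers": 0.4}
    - {"delta_pos": [27.9, -9.9, -3], "dr": [0, 0, -38], "fingers": 0.4}

```text
time: 19.35
tool_pos: [0.5008, 0.0615, 0.1501]
tool_rot: [-3.141, -0.003, 1.661]
contact_force: [0.4, -0.6, -0.9]
opening: 0.0401
grip_force: 15.0
```

Emit:
step_arm:
  increments:
    - {"delta_pos": [26, 0.4, 2], "dr": [0, 0, -30], "fingers": 0.4}
    - {"delta_pos": [26, 0.4, 2], "dr": [0, 0, -30], "fingers": 0.4}
    - {"delta_pos": [26, 0.4, 2], "dr": [0, 0, -30], "fingers": 0.4}
    - {"delta_pos": [26, 0.4, 2], "dr": [0, 0, -30], "fingers": 0.4}
    - {"delta_pos": [26, 0.4, 2], "dr": [0, 0, -30], "fingers": 0.4}

```text
time: 19.98
tool_pos: [0.4805, 0.3218, 0.1297]
tool_rot: [-3.141, -0.003, 2.187]
contact_force: [0.7, -0.4, -0.4]
opening: 0.0405
grip_force: 15.0
```

```bash
python3 - <<'E'
from h import *
from cell import viewer
S=viewer.read_camera('scene');D=viewer.read_camera('side');cv2.imwrite('pics/p7.png',np.hstack([cv2.resize(S[200:360,290:490],(420,336)),cv2.resize(D[230:380,180:320],(314,336))])[:,:,::-1])
go((.481,.319,.0165,np.radians(125)))
E
```

```text
t 20.07 at [0.4812 0.3193 0.1299] rot [-3.1407e+00 -2.8000e-03  2.1844e+00] q [ 0.45  0.53  1.51  0.    1.11 -0.16]
(0.481, 0.319, 0.0165, np.float64(2.181661564992912)) cm [-0.04 -0.02 11.34] dr [-0.05 -0.16  0.15] q6~ -0.03
```

View pics/p7.png

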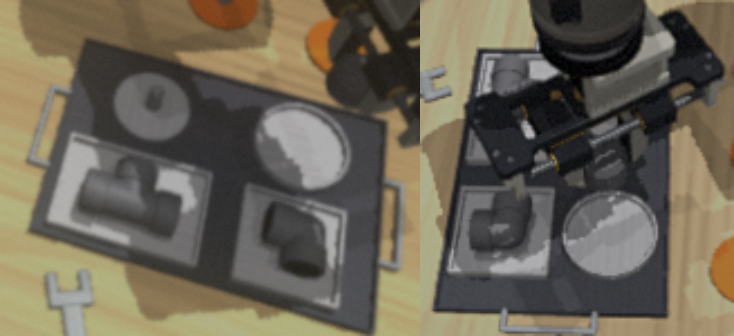

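Tee and elbow both lie flat in their pans, and the cap is held over the dish.

Emit:
step_arm:
  increments:
    - {"delta_pos": [0, 0, 4], "dr": [0, 0, 0], "fingers": 0.4}
    - {"delta_pos": [0, 0, 8], "dr": [0, 0, 0], "fingers": 0.4}
    - {"delta_pos": [0, 0, 10], "dr": [0, 0, 0], "fingers": 0.4}
    - {"delta_pos": [0, 0, 11], "dr": [0, 0, 0], "fingers": 0.4}
    - {"delta_pos": [0, 0, 11.3], "dr": [0, 0, 0], "fingers": 0.4}

```text
time: 20.7
tool_pos: [0.4822, 0.3177, 0.0175]
tool_rot: [-3.141, -0.003, 2.181]
contact_force: [-0.2, 0.6, -0.7]
opening: 0.0403
grip_force: 15.0
```

Emit:
step_arm:
  increments:
    - {"delta_pos": [0, 0, 0], "dr": [0, 0, 0], "fingers": 0.4}
    - {"delta_pos": [0, 0, 0], "dr": [0, 0, 0], "fingers": -0.25}
    - {"delta_pos": [0, 0, 0], "dr": [0, 0, 0], "fingers": -0.25}
    - {"delta_pos": [0, 0, -4], "dr": [0, 0, 0], "fingers": -0.25}
    - {"delta_pos": [0, 0, -10], "dr": [0, 0, 0], "fingers": -0.25}

```text
time: 21.32
tool_pos: [0.4808, 0.318, 0.1172]
tool_rot: [-3.138, -0.003, 2.182]
contact_force: [0.9, 0.3, 0.5]
opening: 0.0573
grip_force: 0.0
```

```bash
python3 - <<'E'
from h import *
go((.48,.06,.19,np.radians(80)),(.431,-.2,.17,np.radians(55)),(.431,-.364,.1,np.radians(45)))
E
```

```text
t 21.32 at [0.4808 0.318  0.1172] rot [-3.1377 -0.0034  2.1822] q [ 0.45  0.54  1.53  0.    1.08 -0.16]
(0.48, 0.06, 0.19, np.float64(1.3962634015954636)) cm [-21.06 -14.9   -7.3 ] dr [-0.29 -0.1  45.03] q6~ 0.3
(0.431, -0.2, 0.17, np.float64(0.9599310885968813)) cm [-26.46  -0.31   2.  ] dr [-0. -0. 25.] q6~ 0.18
(0.431, -0.364, 0.1, np.float64(0.7853981633974483)) cm [-13.43   9.41   7.  ] dr [ 0. -0. 10.] q6~ 0.08
```

Emit:
step_arm:
  increments:
    - {"delta_pos": [-21.1, -14.9, -7.3], "dr": [0, 0, 45], "fingers": -0.4}
    - {"delta_pos": [-21.1, -14.9, -7.3], "dr": [0, 0, 45], "fingers": -0.4}
    - {"delta_pos": [-21.1, -14.9, -7.3], "dr": [0, 0, 45], "fingers": -0.4}
    - {"delta_pos": [-21.1, -14.9, -7.3], "dr": [0, 0, 45], "fingers": -0.4}
    - {"delta_pos": [-21.1, -14.9, -7.3], "dr": [0, 0, 45], "fingers": -0.4}

```text
time: 21.95
tool_pos: [0.4815, 0.0573, 0.1913]
tool_rot: [3.141, -0.002, 1.391]
contact_force: [0.2, 0.0, 0.4]
opening: 0.0645
grip_force: 0.0
```

Emit:
step_arm:
  increments:
    - {"delta_pos": [-26.5, -0.3, 2], "dr": [0, 0, 25], "fingers": -0.4}
    - {"delta_pos": [-26.5, -0.3, 2], "dr": [0, 0, 25], "fingers": -0.4}
    - {"delta_pos": [-26.5, -0.3, 2], "dr": [0, 0, 25], "fingers": -0.4}
    - {"delta_pos": [-26.5, -0.3, 2], "dr": [0, 0, 25], "fingers": -0.4}
    - {"delta_pos": [-26.5, -0.3, 2], "dr": [0, 0, 25], "fingers": -0.4}

```text
time: 22.58
tool_pos: [0.4316, -0.2027, 0.1689]
tool_rot: [-3.139, -0.001, 0.958]
contact_force: [0.6, 0.6, -0.4]
opening: 0.0644
grip_force: 0.0
```

```bash
python3 - <<'E'
from h import *
go((.431,-.364,.1,np.radians(45)))
E
```

```text
t 22.57 at [ 0.4316 -0.2027  0.1689] rot [-3.1387e+00 -9.0000e-04  9.5820e-01] q [-0.6   0.31  1.74  0.    1.09  0.01]
(0.431, -0.364, 0.1, np.float64(0.7853981633974483)) cm [-13.24   9.24   6.85] dr [-0.17 -0.04  9.9 ] q6~ 0.08
```

Emit:
step_arm:
  increments:
    - {"delta_pos": [-13.2, 9.2, 6.8], "dr": [0, 0, 9.9], "fingers": -0.5}
    - {"delta_pos": [-13.2, 9.2, 6.8], "dr": [0, 0, 9.9], "fingers": -0.5}
    - {"delta_pos": [-13.2, 9.2, 6.8], "dr": [0, 0, 9.9], "fingers": -0.5}
    - {"delta_pos": [-13.2, 9.2, 6.8], "dr": [0, 0, 9.9], "fingers": -0.5}
    - {"delta_pos": [-13.2, 9.2, 6.8], "dr": [0, 0, 9.9], "fingers": -0.5}

```text
time: 23.2
tool_pos: [0.4323, -0.3595, 0.1008]
tool_rot: [-3.138, -0.001, 0.789]
contact_force: [0.1, 0.2, 0.2]
opening: 0.0692
grip_force: 0.0
```

```bash
python3 - <<'E'
from h import *
from cell import viewer
W=viewer.read_camera('wrist');D=viewer.read_camera('scene');cv2.imwrite('pics/p8.png',np.hstack([cv2.resize(W[150:350,100:480],(475,250)),cv2.resize(D[200:350,300:480],(300,250))])[:,:,::-1])
go((.431,-.364,.017,np.radians(45)))
E
```

```text
t 23.3 at [ 0.4325 -0.3595  0.1016] rot [-3.1392e+00 -9.0000e-04  7.8970e-01] q [-0.83  0.54  1.58  0.    1.02 -0.05]
(0.431, -0.364, 0.017, np.float64(0.7853981633974483)) cm [-0.43  0.23  8.46] dr [-0.14 -0.05  0.25] q6~ 0.08
```

View pics/p8.png

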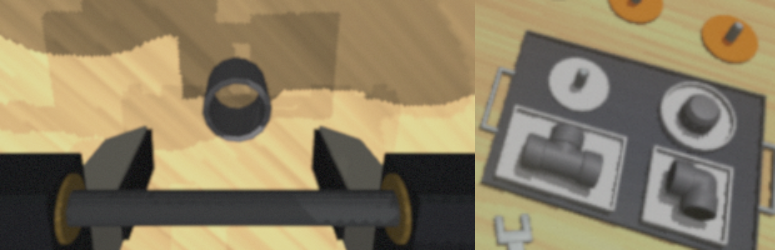

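The coupling (237,100) is centred between the fingers. In the tray view, cap, tee and elbow all sit well.

Emit:
step_arm:
  increments:
    - {"delta_pos": [-0.4, 0.2, 3], "dr": [0, 0, 0], "fingers": -0.5}
    - {"delta_pos": [-0.4, 0.2, 6], "dr": [0, 0, 0], "fingers": -0.5}
    - {"delta_pos": [-0.4, 0.2, 8.4], "dr": [0, 0, 0], "fingers": -0.5}
    - {"delta_pos": [-0.4, 0.2, 8.4], "dr": [0, 0, 0], "fingers": -0.5}
    - {"delta_pos": [-0.4, 0.2, 8.4], "dr": [0, 0, 0], "fingers": 0.4}

```text
time: 23.92
tool_pos: [0.4311, -0.3651, 0.0183]
tool_rot: [-3.141, -0.0, 0.789]
contact_force: [-0.3, -0.1, 0.1]
opening: 0.0631
grip_force: 0.0
```

Emit:
step_arm:
  increments:
    - {"delta_pos": [0, 0, 0], "dr": [0, 0, 0], "fingers": 0.4}
    - {"delta_pos": [0, 0, 0], "dr": [0, 0, 0], "fingers": 0.4}
    - {"delta_pos": [0, 0, 0], "dr": [0, 0, 0], "fingers": 0.4}
    - {"delta_pos": [0, 0, 0], "dr": [0, 0, 0], "fingers": 0.4}
    - {"delta_pos": [0, 0, 0], "dr": [0, 0, 0], "fingers": 0.4}

```text
time: 24.55
tool_pos: [0.4304, -0.3655, 0.0176]
tool_rot: [-3.14, -0.001, 0.787]
contact_force: [-1.4, 1.7, 5.3]
opening: 0.0394
grip_force: 15.0
```

Emit:
step_arm:
  increments:
    - {"delta_pos": [0, 0, -2], "dr": [0, 0, 0], "fingers": 0.4}
    - {"delta_pos": [0, 0, -5], "dr": [0, 0, 0], "fingers": 0.4}
    - {"delta_pos": [0, 0, -10], "dr": [0, 0, 0], "fingers": 0.4}
    - {"delta_pos": [0, 0, -13], "dr": [0, 0, 0], "fingers": 0.4}
    - {"delta_pos": [0, 0, -13], "dr": [0, 0, 0], "fingers": 0.4}

```text
time: 25.18
tool_pos: [0.4313, -0.3666, 0.1493]
tool_rot: [3.139, -0.0, 0.787]
contact_force: [-0.1, -0.6, -0.3]
opening: 0.0397
grip_force: 15.0
```

```bash
python3 - <<'E'
from h import *
import pickle
# post top (z=.037) and foot centre (z=.007) by rays, w1 + scene0
p=pickle.load(open('w1.pkl','rb'))
im=cv2.imread('pics/w1.png');hsv=cv2.cvtColor(im,cv2.COLOR_BGR2HSV)
m=np.zeros(im.shape[:2],np.uint8);m[165:230,258:322]=((hsv[...,2]>110)&(hsv[...,1]<70))[165:230,258:322]
c=max(cv2.findContours(m,0,1)[0],key=cv2.contourArea);e=cv2.fitEllipse(cv2.convexHull(c));print('wrist',e,plane(p,[e[0]],.007))
im=cv2.imread('pics/scene0.png');hsv=cv2.cvtColor(im,cv2.COLOR_BGR2HSV)
m=np.zeros(im.shape[:2],np.uint8);m[230:270,338:386]=((hsv[...,2]>105)&(hsv[...,1]<70))[230:270,338:386]
c=max(cv2.findContours(m,0,1)[0],key=cv2.contourArea);e=cv2.fitEllipse(cv2.convexHull(c));print('scene',e,plane(pp('scene'),[e[0]],.007))
r=np.radians(45)
go((.49,-.1,.17,r),(.49,.18,.12,r))
E
```

```text
wrist ((288.9483642578125, 197.60731506347656), (45.09661865234375, 48.17677688598633), 85.34383392333984) [[0.49035744 0.17837193 0.007     ]]
scene ((361.89483642578125, 250.04039001464844), (31.267860412597656, 37.29554748535156), 111.78411102294922) [[0.49123777 0.17884917 0.007     ]]
t 25.18 at [ 0.4313 -0.3666  0.1493] rot [ 3.1391e+00 -2.0000e-04  7.8740e-01] q [-0.84  0.49  1.52  0.    1.13 -0.06]
(0.49, -0.1, 0.17, np.float64(0.7853981633974483)) cm [ 23.03 -14.65  -2.1 ] dr [ 0.14 -0.01  0.11] q6~ 0.58
(0.49, 0.18, 0.12, np.float64(0.7853981633974483)) cm [ 19.8 -19.8   5. ] dr [0. 0. 0.] q6~ 1.14
```

Emit:
step_arm:
  increments:
    - {"delta_pos": [23, -14.6, -2], "dr": [0, 0, 0], "fingers": 0.4}
    - {"delta_pos": [23, -14.6, -2], "dr": [0, 0, 0], "fingers": 0.4}
    - {"delta_pos": [23, -14.6, -2], "dr": [0, 0, 0], "fingers": 0.4}
    - {"delta_pos": [23, -14.6, -2], "dr": [0, 0, 0], "fingers": 0.4}
    - {"delta_pos": [23, -14.6, -2], "dr": [0, 0, 0], "fingers": 0.4}

```text
time: 25.8
tool_pos: [0.4888, -0.0962, 0.1663]
tool_rot: [-3.136, 0.0, 0.791]
contact_force: [0.2, -0.6, -0.1]
opening: 0.0395
grip_force: 15.0
```

Emit:
step_arm:
  increments:
    - {"delta_pos": [19.8, -19.7, 5], "dr": [0, 0, 0], "fingers": 0.4}
    - {"delta_pos": [19.8, -19.7, 5], "dr": [0, 0, 0], "fingers": 0.4}
    - {"delta_pos": [19.8, -19.7, 5], "dr": [0, 0, 0], "fingers": 0.4}
    - {"delta_pos": [19.8, -19.7, 5], "dr": [0, 0, 0], "fingers": 0.4}
    - {"delta_pos": [19.8, -19.7, 5], "dr": [0, 0, 0], "fingers": 0.4}

```text
time: 26.42
tool_pos: [0.4877, 0.1824, 0.116]
tool_rot: [-3.137, 0.002, 0.79]
contact_force: [0.5, 0.1, 0.1]
opening: 0.0397
grip_force: 15.0
```

```bash
python3 - <<'E'
from h import *
go((.4905,.1787,.07,np.radians(45)))
E
```

```text
t 26.43 at [0.4877 0.1824 0.116 ] rot [-3.1368e+00  2.1000e-03  7.8990e-01] q [0.21 0.45 1.69 0.   1.01 0.99]
(0.4905, 0.1787, 0.07, np.float64(0.7853981633974483)) cm [-0.05  0.48  4.59] dr [-0.28  0.12  0.26] q6~ 1.13
```

Emit:
step_arm:
  increments:
    - {"delta_pos": [0, 0.3, 2], "dr": [0, 0, 0], "fingers": 0.4}
    - {"delta_pos": [0, 0.3, 4.5], "dr": [0, 0, 0], "fingers": 0.4}
    - {"delta_pos": [0, 0.3, 4.5], "dr": [0, 0, 0], "fingers": 0.4}
    - {"delta_pos": [0, 0.3, 4.5], "dr": [0, 0, 0], "fingers": 0.4}
    - {"delta_pos": [0, 0.3, 4.5], "dr": [0, 0, 0], "fingers": 0.4}

```text
time: 27.05
tool_pos: [0.4919, 0.1778, 0.0738]
tool_rot: [-3.14, -0.002, 0.787]
contact_force: [-1.1, -0.4, -0.7]
opening: 0.0399
grip_force: 15.0
```

```bash
python3 - <<'E'
from h import *
from cell import viewer
W=viewer.read_camera('side');D=viewer.read_camera('scene');cv2.imwrite('pics/p9.png',np.hstack([cv2.resize(W[220:340,210:330],(380,380),interpolation=2),cv2.resize(D[190:290,310:410],(380,380),interpolation=2)])[:,:,::-1])
go((.4905,.1787,.026,np.radians(45)))
E
```

```text
t 27.15 at [0.4918 0.1778 0.0738] rot [-3.1397e+00 -1.8000e-03  7.8730e-01] q [0.2  0.51 1.73 0.   0.9  0.98]
(0.4905, 0.1787, 0.026, np.float64(0.7853981633974483)) cm [-0.04 -0.15  4.78] dr [-0.11 -0.1   0.11] q6~ 1.13
```

View pics/p9.png

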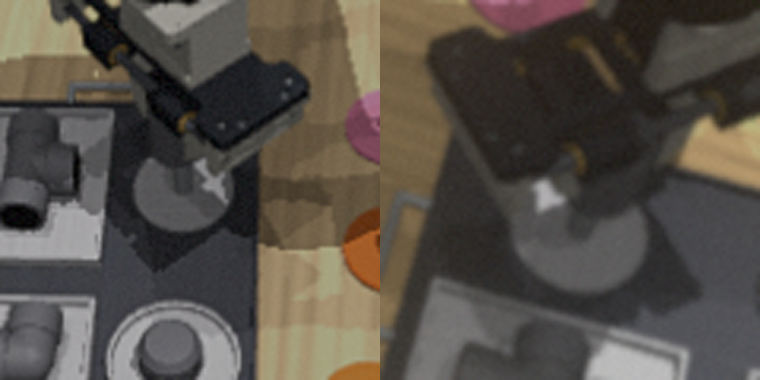

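The gripper is over the real post (post at (183,180) in the left crop). I'll lower gently and watch the force.

Emit:
step_arm:
  increments:
    - {"delta_pos": [0, -0.1, 1], "dr": [0, 0, 0], "fingers": 0.4}
    - {"delta_pos": [0, -0.1, 2], "dr": [0, 0, 0], "fingers": 0.4}
    - {"delta_pos": [0, -0.1, 2.5], "dr": [0, 0, 0], "fingers": 0.4}
    - {"delta_pos": [0, -0.1, 3], "dr": [0, 0, 0], "fingers": 0.4}
    - {"delta_pos": [0, -0.1, 3], "dr": [0, 0, 0], "fingers": 0.4}

```text
time: 27.78
tool_pos: [0.4904, 0.1785, 0.0426]
tool_rot: [-3.138, 0.0, 0.787]
contact_force: [0.1, -0.3, -0.2]
opening: 0.0395
grip_force: 15.0
```

```bash
python3 - <<'E'
from h import *
go((.4905,.1787,.0255,np.radians(45)))
E
```

```text
t 27.77 at [0.4904 0.1785 0.0426] rot [-3.1384e+00  2.0000e-04  7.8750e-01] q [0.2  0.56 1.75 0.   0.83 0.98]
(0.4905, 0.1787, 0.0255, np.float64(0.7853981633974483)) cm [0.02 0.   1.71] dr [-0.19  0.01  0.12] q6~ 1.13
```

Underside is now at about 25 mm, past the post top at 37 mm, with no contact force.

Emit:
step_arm:
  increments:
    - {"delta_pos": [0, 0, 0.8], "dr": [0, 0, 0], "fingers": 0.4}
    - {"delta_pos": [0, 0, 1.4], "dr": [0, 0, 0], "fingers": 0.4}
    - {"delta_pos": [0, 0, 1.65], "dr": [0, 0, 0], "fingers": 0.4}
    - {"delta_pos": [0, 0, 1.65], "dr": [0, 0, 0], "fingers": 0.4}
    - {"delta_pos": [0, 0, 1.65], "dr": [0, 0, 0], "fingers": -0.25}

```text
time: 28.4
tool_pos: [0.4907, 0.1787, 0.0267]
tool_rot: [-3.139, -0.001, 0.788]
contact_force: [-0.0, -0.7, 1.0]
opening: 0.0458
grip_force: 0.0
```

Emit:
step_arm:
  increments:
    - {"delta_pos": [0, 0, 0], "dr": [0, 0, 0], "fingers": -0.25}
    - {"delta_pos": [0, 0, 0], "dr": [0, 0, 0], "fingers": -0.25}
    - {"delta_pos": [0, 0, -3], "dr": [0, 0, 0], "fingers": -0.25}
    - {"delta_pos": [0, 0, -8], "dr": [0, 0, 0], "fingers": -0.25}
    - {"delta_pos": [0, 0, -14], "dr": [0, 0, 0], "fingers": -0.25}

```text
time: 29.02
tool_pos: [0.4901, 0.1781, 0.1674]
tool_rot: [-3.138, 0.001, 0.787]
contact_force: [1.3, 0.6, 0.3]
opening: 0.0575
grip_force: 0.0
```

Emit:
step_arm:
  increments:
    - {"delta_pos": [-20, 15, -5], "dr": [0, 0, 0], "fingers": -0.25}
    - {"delta_pos": [-20, 15, -5], "dr": [0, 0, 0], "fingers": -0.25}
    - {"delta_pos": [-20, 15, -5], "dr": [0, 0, 0], "fingers": -0.25}
    - {"delta_pos": [-20, 15, -5], "dr": [0, 0, 0], "fingers": -0.25}
    - {"delta_pos": [-20, 15, -5], "dr": [0, 0, 0], "fingers": -0.25}

```text
time: 29.65
tool_pos: [0.456, -0.0729, 0.217]
tool_rot: [-3.141, -0.001, 0.782]
contact_force: [0.3, 1.0, -0.4]
opening: 0.0572
grip_force: 0.0
```

```bash
python3 - <<'E'
from h import *
from cell import viewer
W=viewer.read_camera('side');D=viewer.read_camera('scene');cv2.imwrite('pics/p10.png',np.hstack([cv2.resize(W[230:380,180:320],(373,400),interpolation=2),cv2.resize(D[200:360,310:480],(425,400),interpolation=2)])[:,:,::-1])
go()
E
```

```text
t 29.75 at [ 0.4559 -0.0699  0.2161] rot [-3.1389e+00 -1.0000e-03  7.8520e-01] q [-0.32  0.24  1.71  0.    1.2   0.46]
```

View pics/p10.png

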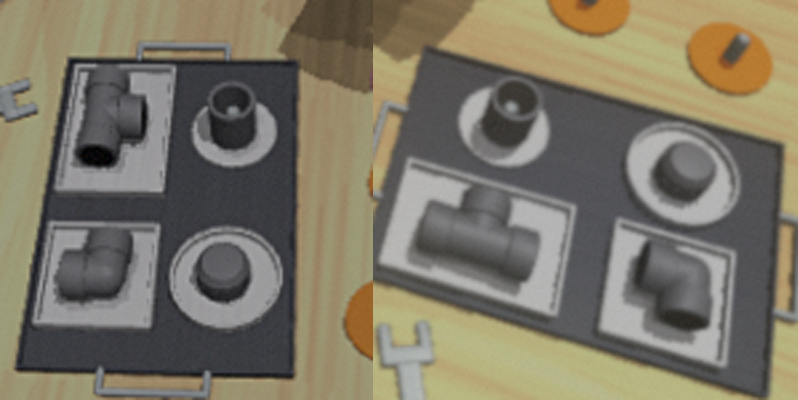

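All four are seated: tee and elbow flat, cap upright, and the coupling stands on the foot with the post visible in its bore. The arm is clear, so I'll hand in.

```bash
python3 -c "
from cell import robot
print(robot.hand_in())"
```

```text
the job is handed in; nothing more can be done
None
```

The kit is packed and handed in after about 30 s of robot time: the elbow, tee, cap and coupling are in their seats, and I left the 45° elbow and the cross untouched on the bench.

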